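# Weigh lamp bodies by hand, sort them and dock the test shuttle

### The job

Draw the empty shuttle back by its handle until it meets its loading stop, and leave it there while you feel the weight of every lamp body in the foam tray: stand the complete, heavy ones upright in the shuttle and stand those that lack their core and are only about half as heavy upright in the grey rework tote. Once all are sorted, push the shuttle fully home against the test head, and let go. Leave the power supply, the screwdriver and the steel ring alone.

Things in the scene. Friction and masses are not known exactly. Their poses are not given: they have to be found in the camera images.
- foam: White foam stock tray, fixed, 214 x 344 x 26 mm (x, y, z), low rim 12 mm wide, inner floor 12 mm above the table; origin under its centre, long side along its y. The lamp bodies stand on it at the start.
- tote: Grey rework tote, fixed, open on top, 206 x 330 mm outside, 45 mm high, walls 5 mm; origin under its centre, long side along its y. It and the foam tray may change sides.
- tote_floor (a point): Centre of the tote's inner floor, 5 mm above the table; axes as tote. Inner floor 196 x 320 mm.
- rail: Fixed slide rail lying along its own y, 85 x 460 mm, carrying the shuttle. Origin under its middle, on the table. At its -y end a low stop block (the loading stop); at its +y end the test head, a grey box 110 x 70 x 75 mm that the shuttle docks against.
- shuttle (a joint): Travel (m) of the aluminium shuttle along the rail's +y: 0 = against the loading stop, 0.16 = fully home against the test head. Stays where it is left; about 3 N of friction.
- shuttle_floor (a point): Centre of the shuttle's inner floor, 23 mm above the table, moving with it; axes as rail. The shuttle is an open tray, inside 90 (x) x 262 mm (y), wall tops 25 mm above this floor: room for three lamp bodies in a row along y (85 mm apart).
- shuttle_handle (a point): Point in the shuttle's handle, 88 mm above the table and 12 mm below its top edge: a black upright plate on a bracket beyond the shuttle's -y end (175 mm from the shuttle's centre), 60 mm wide along x, 12 mm thick along y, to be pinched from above.
- supply: White bench power supply 160 x 120 x 110 mm, a bystander; origin under its centre.
- driver: Screwdriver lying on the bench, a bystander.
- bezel: Dark steel ring 90 mm across, 15 mm high, a bystander; origin under its centre.
- lamp_a: Brass-coloured lamp body standing upright, 85 mm high: bezel 64 mm across up to 42 mm, above it a finned neck 44 mm across up to the top (grip here). Origin at the centre of its underside, z up. All look the same; a complete one weighs about 0.62 kg, one without its core about 0.28 kg. Four to six are present, at most three of them complete and at most three coreless.
- lamp_b: Brass-coloured lamp body standing upright, 85 mm high: bezel 64 mm across up to 42 mm, above it a finned neck 44 mm across up to the top (grip here). Origin at the centre of its underside, z up. All look the same; a complete one weighs about 0.62 kg, one without its core about 0.28 kg. Four to six are present, at most three of them complete and at most three coreless.
- lamp_c: Brass-coloured lamp body standing upright, 85 mm high: bezel 64 mm across up to 42 mm, above it a finned neck 44 mm across up to the top (grip here). Origin at the centre of its underside, z up. All look the same; a complete one weighs about 0.62 kg, one without its core about 0.28 kg. Four to six are present, at most three of them complete and at most three coreless.
- lamp_d: Brass-coloured lamp body standing upright, 85 mm high: bezel 64 mm across up to 42 mm, above it a finned neck 44 mm across up to the top (grip here). Origin at the centre of its underside, z up. All look the same; a complete one weighs about 0.62 kg, one without its core about 0.28 kg. Four to six are present, at most three of them complete and at most three coreless.
- lamp_e: Brass-coloured lamp body standing upright, 85 mm high: bezel 64 mm across up to 42 mm, above it a finned neck 44 mm across up to the top (grip here). Origin at the centre of its underside, z up. All look the same; a complete one weighs about 0.62 kg, one without its core about 0.28 kg. Four to six are present, at most three of them complete and at most three coreless.
- lamp_f: Brass-coloured lamp body standing upright, 85 mm high: bezel 64 mm across up to 42 mm, above it a finned neck 44 mm across up to the top (grip here). Origin at the centre of its underside, z up. All look the same; a complete one weighs about 0.62 kg, one without its core about 0.28 kg. Four to six are present, at most three of them complete and at most three coreless.
Mind the look-alikes: they are no part of the job. Leave any black look-alike of the lamp_f alone. What is shaped like the lamp_e but blue or pink is not meant.

How it is judged:
By the outcome, as a careful person would: the job done as asked, in the order asked, and still so for the second after the job is handed in, with the robot touching nothing.
Of lamp_a, lamp_b, lamp_c, lamp_d, lamp_e, lamp_f only 4 to 6 are there at a start; the rules pass over those that are not, and their reading is None.
At some moment in a run one of lamp_a, lamp_b, lamp_c, lamp_d, lamp_e, lamp_f may be knocked a few centimetres aside while the robot is not near it.
It also fails if it takes over 210 s, if anything falls off the work surface, if the arm or the gripper's body presses on something with over 40 N, if the wrist force passes 120 N, or if a joint passes its speed limit or range.

### The arm

A 6-joint arm with a two-finger parallel gripper is mounted at the origin on the work surface. World frame = base frame: x ahead of the robot, y to its left, z up, the work surface at z = 0. Lengths are in mm, angles in rad, forces in N, time in s.
With the tool pointing down it reaches from about 350 to 875 mm from the base axis. Payload 15.5 kg.
Tool frame: the origin (TCP) lies at the very end of the fingers, on their centre line; the grasp point (between the pads) lies 19 mm behind it; z points along the fingers, y is the line along which they close (so a half turn about z gives the same grasp; the last joint's range is limited). The gripper opens to 85 mm and grips with 20 to 120 N. Pads are 22 mm wide; open, the fingers measure 114 mm over their backs; the gripper's body (76 mm by 85 mm) begins 54 mm behind the grasp point. The pads swing forward as they close: fully open they stand 13 mm farther back than shut.
Start: joints at [-1.244, 0.494, 1.345, -0, 1.302, -0.096], TCP at [256.448, -569.966, 231.277] pointing down, gripper open.
Joint ranges: [-2.91, 2.91], [-0.82, 2.16], [0.22, 2.67], [-1.22, 4.37], [0.12, 2.79], [-3.08, 3.08]. Speed limits (rad/s): [1.89, 1.89, 2.57, 3.01, 3.01, 3.01].

### API

Orientations are given as a unit quaternion [x, y, z, w].
In Python, from station import sense, get_image, camera_model, sign_off gives the robot as it stands.
- The arm moves only by the tool apply_moves, never from a script. Its argument "motion" is a list that holds one entry, the list of rows, each a list of 4 numbers: the shift along the tool's x, y, z in units of 40 mm (1.0 is 40 mm), then the turn about the tool's z in units of 8 degrees (1.0 is 8 degrees). A call has 1 to 5 rows; each row shifts and turns the commanded pose from where the row before left it, along the tool's axes as they then stand; what a row does not reach is not made up. A row lasts 1/10 s, in which the tool goes at most 50 mm and 8.59 degrees, less where a joint would pass 70% of its speed; a pose out of reach is approached as far as the arm can. A call is refused whole if a number of a shift passes 1 or a number of a turn 1, either way. A call with a gripper value outside its range is refused whole. "jaw" is the opening, from 0 (shut) to 1 (fully open), set as the call begins (left out, the last holds). The fingers move at their own pace and stop on an object; the grip force is fixed at half the most. Time passes only in rows, so rows that do not move let the fingers close. It gives the time, the measured TCP pose, the force, the opening and the grip force at its end, in the units of the state.
- sense(): the state, without advancing time (a new reading comes with each control period).
- get_image(name): name is "side" or "top" or "wrist"; returns the picture (384x512x3 uint8, red, green, blue); there is no depth.
- camera_model(name): a dict with "fx", "fy", "cx", "cy" (pixels), "R" (3x3) and "t" (3): a world point X has camera coordinates R X + t; the wrist camera has in their place "T_tool_cam" (4x4, takes a point from camera to tool coordinates, whose origin is the TCP and whose axes are the flange's). Camera axes: x right, y down, z forward; pixel columns grow to the right and rows downward; lengths in mm; the calibration is good to about 2 mm. A picture is of the moment at which its call begins: read the wrist's pose just before it. camera_model takes no time and is no camera call.
- sign_off(): hands the job in; it is judged then, once.
The state is a dict: "t": time; "joint_positions": joint angles; "joint_vel": joint speeds; "joint_efforts": joint torques, N m; "eef_pos": TCP position; "tool_rot": TCP orientation; "contact_force": force on the tool from outside, world axes, zero at the start; "ft_torque": the same for the moment, N m; "finger_gap": finger opening in mm; "finger_force": force on a finger pad.
Only numpy, scipy, OpenCV 4.12 (cv2) and the standard library are available. Lean on these libraries where they do the work, as an engineer would, in place of code of your own. Each camera call takes 0.05 s, during which the arm holds its last target. There are 200 camera calls.

## Working session

There is one attempt and no reset: what is moved stays moved. The work goes in short steps, Python scripts to look and compute and a tool call to move; the robot and the scene stay as the last step left them, time stands still between calls to the robot, and variables do not carry over. Pictures are saved under pics/ and viewed, at most 14 in all, crops included, and the job is handed in when it is done.

Besides the shell and the picture viewer there is one more tool, called after ">>>" as a command line: name --argument value ..., lists and objects as JSON in quotes. apply_moves: Moves the arm, as the interface text tells. Its arguments: {"type":"object","properties":{"motion":{"type":"array"},"jaw":{"type":"number"}},"required":["motion"]}

```bash
mkdir -p pics; ls; python3 - <<'E'
from station import *
import cv2,numpy as np
s=sense();print({k:np.round(v,3).tolist() for k,v in s.items()})
for n in("top","side"):
    im=get_image(n);cv2.imwrite(f"pics/{n}0.png",im[:,:,::-1])
    m=camera_model(n);print(n,{k:np.round(v,3).tolist() for k,v in m.items()})
print(camera_model("wrist"))
E
```

```text
pics
{'t': 0.0, 'joint_positions': [-1.243, 0.494, 1.346, 0.0, 1.302, -0.095], 'joint_vel': [0.0, -0.0, 0.002, -0.002, -0.001, -0.001], 'joint_efforts': [-0.009, -88.218, -38.387, -0.001, 0.01, -0.0], 'eef_pos': [256.361, -569.645, 230.713], 'tool_rot': [0.978, 0.21, -0.0, -0.001], 'contact_force': [-0.472, 0.447, 0.209], 'ft_torque': [-0.035, 0.016, 0.017], 'finger_force': 0.0, 'finger_gap': 85.71}
top {'fx': 474.902, 'fy': 474.902, 'cx': 256.296, 'cy': 198.716, 'R': [[0.009, -1.0, 0.002], [-0.991, -0.009, -0.137], [0.137, -0.001, -0.991]], 't': [-45.469, 551.36, 1625.232]}
side {'fx': 358.432, 'fy': 358.432, 'cx': 262.655, 'cy': 188.959, 'R': [[-0.96, -0.281, -0.01], [-0.183, 0.653, -0.735], [0.213, -0.703, -0.678]], 't': [521.022, 169.233, 1111.01]}
{'fx': 322.2877586872824, 'fy': 322.2877586872824, 'cx': 257.1100073415706, 'cy': 187.66707793272735, 'T_tool_cam': array([[ 1.23172196e-04, -9.60915155e-01, -2.76843004e-01,
         7.10532803e+01],
       [ 9.99999866e-01, -2.06705679e-05,  5.16664100e-04,
        -9.16212794e-01],
       [-5.02192867e-04, -2.76843031e-01,  9.60915024e-01,
        -1.44046367e+02],
       [ 0.00000000e+00,  0.00000000e+00,  0.00000000e+00,
         1.00000000e+00]])}
```

View pics/top0.png

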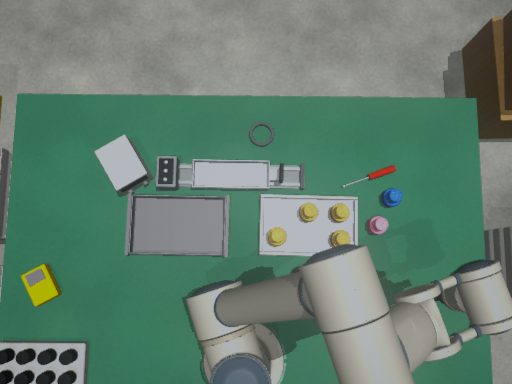

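View pics/side0.png

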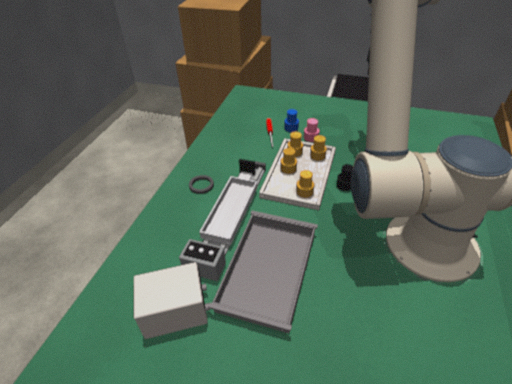

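Top view: test head (167,172), shuttle (231,174), handle (281,173), stop (302,176), tote (178,225), foam (308,225) with four brass lamps at (309,212), (341,213), (341,240) and (277,236). Blue, pink and black look-alikes stand outside the foam, and the side view confirms four lamps.

```bash
cat > h.py <<'E'
from station import *
import cv2,numpy as np
from scipy.spatial.transform import Rotation as Rn
def cam(n,s=None):
    m=camera_model(n); K=np.array([[m["fx"],0,m["cx"]],[0,m["fy"],m["cy"]],[0,0,1]])
    if n=="wrist":
        s=s or sense(); A=np.eye(4); A[:3,:3]=Rn.from_quat(s["tool_rot"]).as_matrix(); A[:3,3]=s["eef_pos"]
        T=np.linalg.inv(A@np.array(m["T_tool_cam"])); return K,T[:3,:3],T[:3,3]
    return K,np.array(m["R"]),np.array(m["t"])
def ray(c,uv):
    K,R,t=c; d=R.T@np.linalg.solve(K,[uv[0],uv[1],1]); return -R.T@t,d/np.linalg.norm(d)
def onz(c,uv,z):
    o,d=ray(c,uv); return o+d*(z-o[2])/d[2]
def tri(r1,r2):
    (a,d),(b,e)=r1,r2; k=np.linalg.lstsq(np.c_[d,-e],b-a,rcond=None)[0]; p,q=a+d*k[0],b+e*k[1]
    return (p+q)/2,np.linalg.norm(p-q)
def proj(c,X):
    K,R,t=c; p=K@(R@np.asarray(X,float)+t); return p[:2]/p[2]
def mask(im,lo,hi):
    return cv2.inRange(cv2.cvtColor(im,cv2.COLOR_RGB2HSV),np.array(lo),np.array(hi))
def blobs(m,amin=20):
    n,_,st,ce=cv2.connectedComponentsWithStats(m); return [(ce[i].round(1),st[i].tolist()) for i in range(1,n) if st[i][4]>=amin]
def tool(s,X):
    "target TCP point X -> shift in tool axes, units of 40 mm"
    return Rn.from_quat(s["tool_rot"]).as_matrix().T@(np.asarray(X)-s["eef_pos"])/40
E
python3 - <<'E'
from h import *
t=cv2.imread("pics/top0.png")[:,:,::-1].copy();s=cv2.imread("pics/side0.png")[:,:,::-1].copy()
ct,cs=cam("top"),cam("side")
for n,im in(("top",t),("side",s)):
    print(n,blobs(mask(im,(12,110,80),(32,255,255))))
    # dark plate
a=t[110:270,115:405];b=s[115:335,130:360]
cv2.imwrite("pics/tc.png",cv2.resize(a,None,fx=2.7,fy=2.7,interpolation=2)[:,:,::-1])
cv2.imwrite("pics/sc.png",cv2.resize(b,None,fx=2.7,fy=2.7,interpolation=2)[:,:,::-1])
E
```

```text
top [(array([500.2,  66.1]), [492, 18, 20, 103, 826]), (array([  0.2, 103. ]), [0, 96, 2, 17, 21]), (array([308.5, 211.7]), [300, 204, 17, 17, 213]), (array([340. , 212.2]), [332, 204, 17, 18, 219]), (array([276.4, 236.5]), [268, 228, 18, 18, 212]), (array([340.2, 237.5]), [332, 231, 17, 15, 174]), (array([ 42.2, 286.4]), [21, 264, 40, 42, 829])]
side [(array([213.1,   5.1]), [178, 0, 71, 24, 685]), (array([211.9,  80.2]), [176, 13, 95, 133, 2560]), (array([186.9,  44.5]), [183, 36, 10, 17, 53]), (array([214.4,  54.5]), [212, 50, 7, 10, 22]), (array([267.9,  82.8]), [264, 77, 8, 11, 28]), (array([507.7, 128.9]), [502, 103, 10, 52, 179]), (array([291.6, 152.8]), [281, 131, 22, 43, 572]), (array([318.2, 147.7]), [311, 135, 16, 25, 312]), (array([305. , 184.1]), [297, 170, 17, 28, 362])]
```

View pics/tc.png

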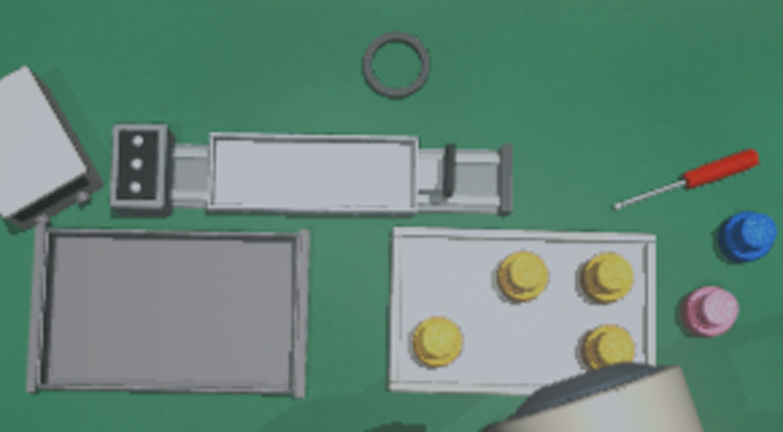

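View pics/sc.png

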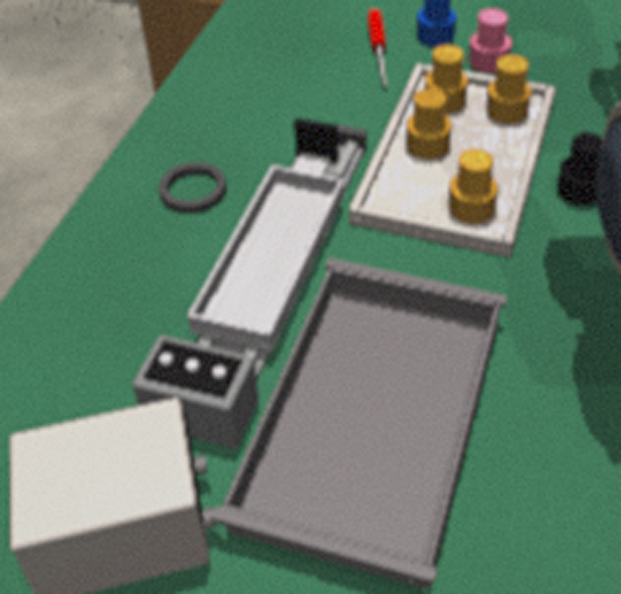

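Crop (x2.7) of top: lamp tops at (525,270), (609,270), (438,334), (609,344), handle plate (450,146)-(450,196), shuttle rim corners (209,133), (417,135), (417,212), (208,212). Side crop: lamp tops (431,97), (447,53), (475,160), (512,63), handle top edge (297,121)-(338,126).

```bash
python3 - <<'E'
from h import *
ct,cs=cam("top"),cam("side")
T=lambda p:(np.array(p)+.5)/2.7+[115,110]-.5
S=lambda p:(np.array(p)+.5)/2.7+[130,115]-.5
P=lambda n,a,b:print(n,*[np.round(v,1) for v in tri(ray(ct,T(a)),ray(cs,S(b)))])
P("L1",(525,270),(431,97));P("L2",(609,270),(447,53));P("L3",(438,334),(475,160));P("L4",(609,344),(512,63))
P("h1",(451,147),(297,121));P("h2",(451,194),(338,126))
P("sh rim",(209,133),(192,318));P("sh rim",(208,212),(268,334));P("sh",(417,135),(274,168));P("sh",(417,212),(345,186))
P("tote",(45,232),(215,515));P("tote",(300,232),(333,265));P("tote",(300,392),(503,299));P("tote",(38,388),(432,577))
for n,L,z in(("shuttle",[(209,133),(417,135),(417,212),(208,212)],48),("foam",[(392,228),(656,235),(656,395),(390,390)],26),("tote",[(40,225),(305,232),(303,393),(33,388)],45),("stop",[(503,146),(510,146),(510,213),(503,213)],30),("head",[(112,125),(167,125),(167,206),(112,206)],75)):
    print(n,[np.round(onz(ct,T(p),z)[:2]).tolist() for p in L])
E
```

```text
L1 [ 506.1 -218.4  100.3] 3.0
L2 [ 507.  -322.4  103.1] 2.5
L3 [ 425.  -110.6   95.8] 4.7
L4 [ 414.5 -320.8  104.2] 3.8
h1 [ 663.9 -126.2   95.5] 0.2
h2 [ 604.9 -125.7   99.5] 4.2
sh rim [687.8 186.5  44.2] 5.4
sh rim [589.2 186.3  46.7] 7.5
sh [688.  -85.1  42.8] 5.3
sh [588.4 -85.6  34. ] 3.3
tote [564.1 399.7  34.2] 10.0
tote [558.1  65.6  45.6] 5.1
tote [353.6  62.4  44. ] 3.6
tote [356.9 399.9  27.5] 1.8
shuttle [[690.0, 187.0], [689.0, -84.0], [588.0, -85.0], [585.0, 185.0]]
foam [[570.0, -53.0], [564.0, -398.0], [356.0, -394.0], [359.0, -52.0]]
tote [[567.0, 402.0], [561.0, 60.0], [354.0, 59.0], [357.0, 402.0]]
stop [[680.0, -198.0], [680.0, -207.0], [591.0, -207.0], [590.0, -198.0]]
head [[693.0, 308.0], [694.0, 237.0], [588.0, 234.0], [588.0, 304.0]]
```

>>> apply_moves --motion '[[[0, 0, 0, 0.76], [0, 0, 0, 0.76], [0, 0, 0, 0.76], [0, 0, 0, 0.75], [0, 0, 0, 0]]]' --jaw 0.6

```text
t: 0.6
eef_pos: [256.4, -569.8, 231.0]
tool_rot: [1.0, -0.001, -0.0, -0.0]
contact_force: [-0.2, -0.3, 0.6]
finger_gap: 51.3
finger_force: 0.0
```

>>> apply_moves --motion '[[[0.75, -0.9, 0, 0], [0.75, -0.9, 0, 0], [0.75, -0.9, 0, 0], [0.75, -0.9, 0, 0], [0.75, -0.9, 0, 0]]]'

```text
t: 1.1
eef_pos: [407.3, -388.4, 231.2]
tool_rot: [1.0, 0.002, -0.0, -0.0]
contact_force: [1.2, 0.0, 0.7]
finger_gap: 51.6
finger_force: 0.0
```

>>> apply_moves --motion '[[[0.75, -0.9, 0, 0], [0.75, -0.9, 0, 0], [0.75, -0.9, 0, 0], [0.75, -0.9, 0, 0], [0, 0, 0, 0]]]'

```text
t: 1.6
eef_pos: [529.3, -241.8, 231.1]
tool_rot: [1.0, 0.004, 0.0, -0.0]
contact_force: [-0.5, -0.7, 0.9]
finger_gap: 51.2
finger_force: 0.0
```

```bash
python3 - <<'E'
from h import *
s=sense();im=get_image("wrist");cv2.imwrite("pics/w1.png",im[:,:,::-1]);np.save("w1.npy",[*s["eef_pos"],*s["tool_rot"]])
print({k:np.round(v,3).tolist() for k,v in s.items()}, tool(s,(634,-126,130)))
im=get_image("top");cv2.imwrite("pics/t1.png",im[:,:,::-1])
E
```

```text
{'t': 1.6, 'joint_positions': [-0.532, 0.433, 1.455, 0.001, 1.253, 1.031], 'joint_vel': [-0.082, -0.01, 0.025, -0.027, -0.004, -0.078], 'joint_efforts': [5.901, -81.002, -37.621, 0.599, 0.175, 2.232], 'eef_pos': [529.289, -241.841, 231.13], 'tool_rot': [1.0, 0.004, 0.0, -0.0], 'contact_force': [-0.543, -0.718, 0.874], 'ft_torque': [-0.041, 0.049, 0.024], 'finger_force': 0.0, 'finger_gap': 51.2} [ 2.63829911 -2.87306587  2.53311449]
```

View pics/w1.png

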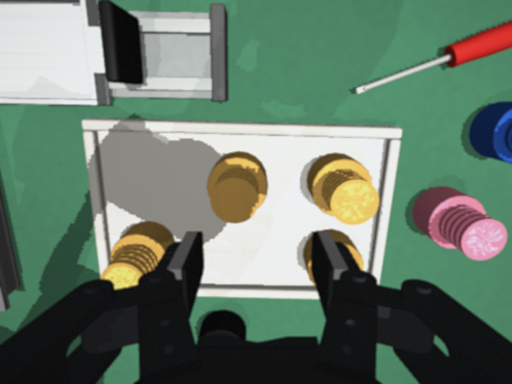

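The wrist view shows the handle plate at (125,40), the rail stop at (218,50), and the four lamps in the foam. The black look-alike is at (220,325), outside it.

>>> apply_moves --motion '[[[0.66, -0.72, 0.5, 0], [0.66, -0.72, 0.5, 0], [0.66, -0.72, 0.5, 0], [0.66, -0.72, 0.5, 0], [0, 0, 0.3, 0]]]'

```text
t: 2.2
eef_pos: [633.6, -128.9, 137.5]
tool_rot: [1.0, 0.002, -0.0, -0.0]
contact_force: [0.0, -0.7, 0.3]
finger_gap: 51.4
finger_force: 0.0
```

```bash
python3 - <<'E'
from h import *
s=sense();im=get_image("wrist");cv2.imwrite("pics/w2.png",im[:,:,::-1])
print(np.round(s["eef_pos"],1), tool(s,(634,-126,69)))
ct=cam("wrist",s)
for y in(-120,-126,-132): print([proj(ct,(x,y,100)).round().tolist() for x in(604,634,664)])
E
```

```text
[ 633.6 -128.9  137.5] [ 0.00976671 -0.0709914   1.71250684]
[[244.0, 261.0], [244.0, 216.0], [244.0, 168.0]]
[[254.0, 261.0], [254.0, 216.0], [254.0, 168.0]]
[[264.0, 261.0], [264.0, 216.0], [265.0, 168.0]]
```

View pics/w2.png

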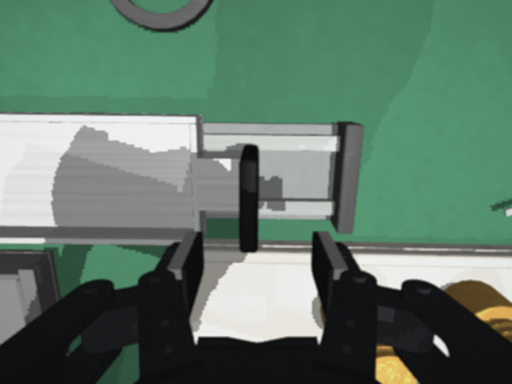

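Handle plate spans u 241-258, v 146-251, between the fingers. Next I descend, pinch and pull.

>>> apply_moves --motion '[[[0.1, -0.12, 0.4, 0], [0, 0, 0.5, 0], [0, 0, 0.5, 0], [0, 0, 0.3, 0], [0, 0, 0, 0]]]'

```text
t: 2.75
eef_pos: [635.0, -126.8, 69.9]
tool_rot: [1.0, -0.001, -0.001, -0.0]
contact_force: [-0.2, -0.3, 0.6]
finger_gap: 51.1
finger_force: 0.0
```

>>> apply_moves --motion '[[[0, 0, 0, 0], [0, 0, 0, 0], [0, 0, 0, 0], [0, 0, 0, 0], [0, 0, 0, 0]]]' --jaw 0

```text
t: 3.25
eef_pos: [636.7, -126.2, 72.4]
tool_rot: [1.0, -0.0, 0.001, 0.0]
contact_force: [-0.8, 0.7, 5.9]
finger_gap: 11.3
finger_force: 58.7
```

>>> apply_moves --motion '[[[0, 0.1, 0, 0], [0, 0.3, 0, 0], [0, 0.4, 0, 0], [0, 0.4, 0, 0], [0, 0.4, 0, 0]]]'

```text
t: 3.75
eef_pos: [636.1, -190.3, 72.5]
tool_rot: [1.0, -0.0, 0.0, -0.0]
contact_force: [-4.4, 4.9, 8.2]
finger_gap: 10.9
finger_force: 59.3
```

>>> apply_moves --motion '[[[0, 0.3, 0, 0], [0, 0.3, 0, 0], [0, 0.2, 0, 0], [0, 0.1, 0, 0], [0, 0.1, 0, 0]]]'

```text
t: 4.25
eef_pos: [635.7, -230.2, 72.4]
tool_rot: [1.0, -0.0, -0.0, -0.0]
contact_force: [-6.3, 3.5, 10.2]
finger_gap: 11.0
finger_force: 59.4
```

>>> apply_moves --motion '[[[0, 0.1, 0, 0], [0, 0.1, 0, 0], [0, 0.1, 0, 0]]]'

```text
t: 4.55
eef_pos: [635.6, -233.5, 72.2]
tool_rot: [1.0, -0.0, -0.001, -0.006]
contact_force: [3.0, 89.9, 31.3]
finger_gap: 10.7
finger_force: 66.6
```

Stop met at handle y = -233.5. I relax the pull, let go, rise and turn for the lamps.

>>> apply_moves --motion '[[[0, -0.1, 0, 0], [0, -0.06, 0, 0], [0, 0, 0, 0]]]'

```text
t: 4.85
eef_pos: [635.7, -233.1, 72.4]
tool_rot: [1.0, 0.0, -0.0, -0.001]
contact_force: [-5.8, 20.3, 14.4]
finger_gap: 10.7
finger_force: 61.6
```

>>> apply_moves --motion '[[[0, 0, 0, 0], [0, 0, 0, 0], [0, 0, 0, 0], [0, 0, -0.2, 0], [0, 0, -0.5, 0]]]' --jaw 0.6

```text
t: 5.35
eef_pos: [635.3, -235.5, 98.6]
tool_rot: [1.0, -0.0, -0.001, -0.001]
contact_force: [-0.2, 0.8, 1.0]
finger_gap: 51.2
finger_force: 0.0
```

>>> apply_moves --motion '[[[0, 0, -1, 0], [-0.2, 0, -1, -1], [-0.2, 0, -0.9, -1], [0, 0, 0, -1], [0, 0, 0, -1]]]' --jaw 0.85

```text
t: 5.85
eef_pos: [620.6, -237.3, 217.6]
tool_rot: [0.961, 0.278, 0.001, 0.001]
contact_force: [-0.6, 0.2, -1.3]
finger_gap: 72.7
finger_force: 0.0
```

>>> apply_moves --motion '[[[0, 0, 0, -1], [0, 0, 0, -1], [0, 0, 0, -1], [0, 0, 0, -1], [0, 0, 0, -1]]]'

```text
t: 6.35
eef_pos: [620.2, -237.0, 216.0]
tool_rot: [0.807, 0.59, 0.0, 0.0]
contact_force: [0.1, -0.8, -0.1]
finger_gap: 72.6
finger_force: 0.0
```

>>> apply_moves --motion '[[[0, 0, 0, -1], [0, 0, 0, -1], [0, 0, 0, -0.25], [0, 0, 0, 0]]]'

```text
t: 6.75
eef_pos: [620.2, -237.0, 215.9]
tool_rot: [0.707, 0.707, 0.0, 0.0]
contact_force: [0.7, 0.3, -0.1]
finger_gap: 72.9
finger_force: 0.0
```

```bash
python3 - <<'E'
from h import *
s=sense();im=get_image("wrist");cv2.imwrite("pics/w3.png",im[:,:,::-1]);im2=get_image("top");cv2.imwrite("pics/t3.png",im2[:,:,::-1])
print(np.round(s["eef_pos"],1),np.round(s["tool_rot"],3))
im3=get_image("side");cv2.imwrite("pics/s3.png",im3[:,:,::-1])
ct=cam("wrist",s)
for n,i in(("w",im),("t",im2),("s",im3)): print(n,blobs(mask(i,(12,110,80),(32,255,255)),100))
cv2.imwrite("pics/c3.png",np.hstack([cv2.resize(im2[150:280,100:400],None,fx=1.6,fy=1.6),cv2.resize(im3[110:318,170:360],None,fx=1,fy=1)])[:,:,::-1])
E
```

```text
[ 620.2 -237.   215.9] [0.707 0.707 0.    0.   ]
w [(array([32.9, 30.5]), [0, 0, 81, 67, 3489]), (array([137.8, 153.5]), [95, 119, 85, 69, 4407]), (array([ 58. , 257.1]), [9, 217, 97, 83, 4750]), (array([146.1, 241.1]), [111, 217, 75, 64, 1707])]
t [(array([500.2,  65.8]), [492, 18, 20, 103, 817]), (array([339.6, 239.2]), [331, 231, 18, 18, 221]), (array([ 42. , 286.4]), [21, 264, 40, 42, 821])]
s [(array([206.1,  63.3]), [176, 0, 69, 147, 5780]), (array([507.5, 128.3]), [501, 103, 11, 52, 192]), (array([291.6, 153. ]), [281, 131, 23, 43, 583]), (array([318.3, 147.6]), [311, 135, 16, 25, 314]), (array([304.9, 184.5]), [296, 171, 18, 27, 352])]
```

>>> apply_moves --motion '[[[0.12, -0.71, 0.4, 0], [0.12, -0.71, 0.4, 0], [0.12, -0.71, 0.5, 0], [0.12, -0.72, 0.5, 0], [0, 0, 0, 0]]]'

```text
t: 7.4
eef_pos: [501.5, -215.8, 141.1]
tool_rot: [0.708, 0.706, -0.001, -0.003]
contact_force: [1.0, 0.3, 0.1]
finger_gap: 72.3
finger_force: 0.0
```

```bash
python3 - <<'E'
from h import *
s=sense();im=get_image("wrist");cv2.imwrite("pics/w4.png",im[:,:,::-1])
print(np.round(s["eef_pos"],1),np.round(s["tool_rot"],3))
ct=cam("wrist",s)
print(blobs(mask(im,(12,110,80),(32,255,255)),100))
for L in((506,-218),(507,-322),(425,-110.6),(414.5,-321)): print([proj(ct,(*L,z)).round().tolist() for z in(97,54,12)])
E
```

```text
[ 501.5 -215.8  141.1] [ 0.708  0.706 -0.001 -0.003]
[(array([129.4,  39.7]), [68, 0, 119, 91, 8612]), (array([266.6, 202.5]), [226, 151, 81, 102, 6186]), (array([265.2, 305.9]), [228, 267, 73, 73, 3875]), (array([180.3, 310.9]), [164, 270, 33, 77, 1360])]
[[264.0, 218.0], [263.0, 197.0], [263.0, 182.0]]
[[265.0, 354.0], [264.0, 315.0], [263.0, 286.0]]
[[113.0, 29.0], [142.0, 42.0], [160.0, 51.0]]
[[135.0, 353.0], [154.0, 314.0], [168.0, 285.0]]
```

View pics/w4.png

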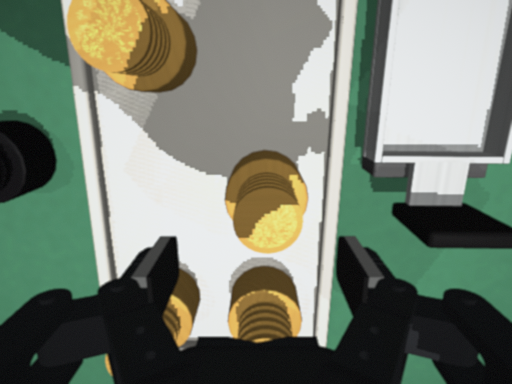

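L1's top disc is at (268,221), against a prediction of (264,218), so the lamp sits about 2 mm from the estimate and lies between the fingers.

>>> apply_moves --motion '[[[-0.08, 0.12, 0.4, 0], [0, 0, 0.5, 0], [0, 0, 0.6, 0], [0, 0, 0.55, 0], [0, 0, 0, 0]]]'

```text
t: 7.95
eef_pos: [510.9, -220.5, 58.7]
tool_rot: [0.707, 0.707, -0.0, -0.001]
contact_force: [-0.2, -0.6, -0.2]
finger_gap: 72.5
finger_force: 0.0
```

>>> apply_moves --motion '[[[0, 0, 0, 0], [0, 0, 0, 0], [0, 0, 0, 0], [0, 0, 0, 0], [0, 0, 0, 0]]]' --jaw 0

```text
t: 8.45
eef_pos: [511.6, -221.1, 62.4]
tool_rot: [0.707, 0.707, 0.0, 0.001]
contact_force: [-3.1, -0.2, 8.8]
finger_gap: 43.0
finger_force: 61.6
```

>>> apply_moves --motion '[[[0, 0, -0.3, 0], [0, 0, -0.6, 0], [0, 0, -0.8, 0], [0, 0, -0.8, 0], [0, 0, -0.5, 0]]]'

```text
t: 8.95
eef_pos: [511.6, -221.0, 184.5]
tool_rot: [0.707, 0.707, 0.0, 0.001]
contact_force: [0.1, -0.3, -6.2]
finger_gap: 42.6
finger_force: 62.6
```

>>> apply_moves --motion '[[[0, 0, 0, 0], [0, 0, 0, 0], [0, 0, 0, 0], [0, 0, 0, 0]]]'

```text
t: 9.35
eef_pos: [510.4, -220.4, 180.1]
tool_rot: [0.707, 0.707, -0.0, -0.001]
contact_force: [0.0, 0.3, -6.5]
finger_gap: 42.7
finger_force: 62.7
```

Weight is about 6.3 N, so L1 is complete. Moving it to the first shuttle slot.

>>> apply_moves --motion '[[[0.48, 0.79, 0, 0], [0.48, 0.79, 0, 0], [0.48, 0.79, 0, 0], [0.48, 0.79, 0, 0], [0, 0, 0.4, 0]]]'

```text
t: 9.85
eef_pos: [641.8, -141.8, 165.7]
tool_rot: [0.706, 0.708, 0.001, 0.002]
contact_force: [0.2, -0.1, -5.6]
finger_gap: 42.5
finger_force: 63.9
```

>>> apply_moves --motion '[[[0, 0, 0.4, 0], [0, 0, 0, 0], [0, 0, 0, 0]]]'

```text
t: 10.15
eef_pos: [637.1, -144.0, 148.7]
tool_rot: [0.707, 0.707, -0.0, -0.001]
contact_force: [0.2, 0.4, -5.0]
finger_gap: 42.7
finger_force: 63.6
```

```bash
python3 - <<'E'
from h import *
s=sense();im=get_image("wrist");cv2.imwrite("pics/w5.png",im[:,:,::-1])
print(np.round(s["eef_pos"],1),np.round(s["tool_rot"],3))
ct=cam("wrist",s)
for z in(48,23):print([proj(ct,(x,y,z)).round().tolist() for x,y in((591.5,-189.5),(591.5,72.5),(681.5,72.5),(681.5,-189.5))])
i3=get_image("side");print(blobs(mask(i3,(12,110,80),(32,255,255)),100)[2:])
E
```

```text
[ 637.1 -144.   148.7] [ 0.707  0.707 -0.    -0.001]
[[202.0, 241.0], [181.0, -155.0], [330.0, -155.0], [310.0, 241.0]]
[[207.0, 229.0], [190.0, -127.0], [322.0, -127.0], [306.0, 229.0]]
[(array([295. , 143.9]), [288, 131, 15, 25, 298]), (array([247.8, 148.7]), [240, 135, 18, 27, 366]), (array([318.3, 147.6]), [311, 135, 16, 25, 314]), (array([305. , 184.3]), [297, 171, 17, 27, 356])]
```

View pics/w5.png

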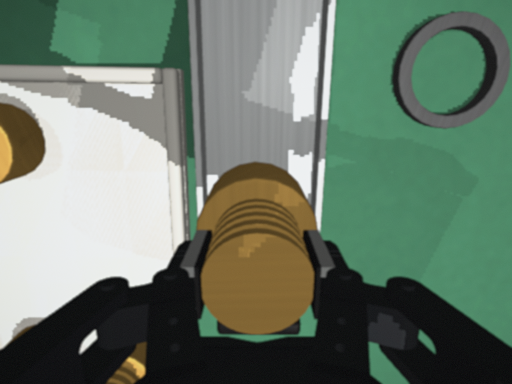

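The held lamp (258,250) is centred over the shuttle, whose inner floor edges are at u≈200 and 315 at row 100. Lowering it.

>>> apply_moves --motion '[[[0, 0.02, 0.5, 0], [0, 0, 0.5, 0], [0, 0, 0.4, 0], [0, 0, 0.2, 0], [0, 0, 0.15, 0]]]'

```text
t: 10.75
eef_pos: [638.5, -144.2, 79.4]
tool_rot: [0.707, 0.707, 0.0, 0.0]
contact_force: [0.2, 0.2, -5.8]
finger_gap: 42.7
finger_force: 64.0
```

>>> apply_moves --motion '[[[0, 0, 0.08, 0], [0, 0, 0.03, 0], [0, 0, 0, 0]]]'

```text
t: 11.05
eef_pos: [638.5, -144.1, 75.3]
tool_rot: [0.707, 0.707, 0.0, 0.0]
contact_force: [-0.2, 0.6, -6.1]
finger_gap: 42.6
finger_force: 64.0
```

>>> apply_moves --motion '[[[0, 0, 0.04, 0], [0, 0, 0.03, 0], [0, 0, 0, 0]]]'

```text
t: 11.35
eef_pos: [638.6, -144.2, 73.4]
tool_rot: [0.707, 0.707, 0.0, 0.001]
contact_force: [-4.4, 1.7, 9.5]
finger_gap: 42.5
finger_force: 65.5
```

>>> apply_moves --motion '[[[0, 0, 0, 0], [0, 0, 0, 0], [0, 0, 0, 0], [0, 0, -0.3, 0], [0, 0, -0.6, 0]]]' --jaw 0.8

```text
t: 11.85
eef_pos: [637.3, -143.7, 107.6]
tool_rot: [0.707, 0.707, -0.001, -0.001]
contact_force: [-0.7, 0.8, 0.7]
finger_gap: 68.5
finger_force: 0.0
```

>>> apply_moves --motion '[[[0, 0, -0.8, 0], [0, 0, -0.5, 0], [0, 0, 0, 0]]]'

```text
t: 12.15
eef_pos: [640.0, -144.5, 164.1]
tool_rot: [0.707, 0.707, 0.001, 0.003]
contact_force: [0.6, -0.1, 0.2]
finger_gap: 68.2
finger_force: 0.0
```

```bash
python3 - <<'E'
from h import *
s=sense();i3=get_image("side");cv2.imwrite("pics/s6.png",i3[:,:,::-1]);print(blobs(mask(i3,(12,110,80),(32,255,255)),100)[2:])
for L in((507,-322,140),(425,-111,140),(414.5,-321,140)):print(L,tool(s,L).round(2))
E
```

```text
[(array([295., 144.]), [288, 131, 16, 26, 298]), (array([318.3, 147.6]), [311, 135, 16, 25, 316]), (array([248.7, 164.8]), [240, 151, 18, 27, 354]), (array([305. , 184.2]), [297, 170, 17, 27, 359])]
(507, -322, 140) [-4.44 -3.33  0.59]
(425, -111, 140) [ 0.84 -5.38  0.57]
(414.5, -321, 140) [-4.41 -5.64  0.58]
```

L1 stands in the shuttle and the others have not moved. Next is L3.

>>> apply_moves --motion '[[[0.14, -0.9, 0, 0], [0.14, -0.9, 0, 0], [0.14, -0.9, 0.1, 0], [0.14, -0.9, 0.2, 0], [0.14, -0.9, 0.2, 0]]]'

```text
t: 12.7
eef_pos: [456.4, -115.4, 139.5]
tool_rot: [0.707, 0.707, -0.0, -0.0]
contact_force: [1.1, -0.3, -0.6]
finger_gap: 68.4
finger_force: 0.0
```

>>> apply_moves --motion '[[[0.14, -0.9, 0, 0], [0, 0, 0, 0], [0, 0, 0, 0]]]'

```text
t: 13.0
eef_pos: [421.8, -110.3, 140.0]
tool_rot: [0.707, 0.707, -0.0, -0.0]
contact_force: [0.2, 0.1, 0.1]
finger_gap: 68.2
finger_force: 0.0
```

```bash
python3 - <<'E'
from h import *
s=sense();im=get_image("wrist");cv2.imwrite("pics/w6.png",im[:,:,::-1])
print(np.round(s["eef_pos"],1),np.round(s["tool_rot"],3),s["contact_force"])
ct=cam("wrist",s)
print(blobs(mask(im,(12,110,80),(32,255,255)),100))
for L in((425,-111),): print([proj(ct,(*L,z)).round().tolist() for z in(97,54,12)])
for p in((264,218),(270,218),(276,218)):print(onz(ct,p,97).round(1))
E
```

```text
[ 421.8 -110.3  140. ] [ 0.707  0.707 -0.    -0.   ] [0.20819523 0.05593177 0.12936618]
[(array([258.4, 196.1]), [218, 146, 82, 101, 6341]), (array([508.3, 246.7]), [504, 226, 8, 42, 240])]
[[262.0, 216.0], [261.0, 195.0], [260.0, 181.0]]
[ 426.4 -112.4   97. ]
[ 430.1 -112.4   97. ]
[ 433.8 -112.4   97. ]
```

View pics/w6.png

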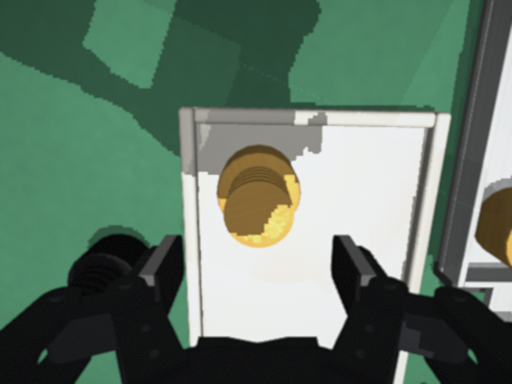

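L3's top disc is at (258,212), centred between the fingers. The black look-alike at (110,265) clears the left finger.

>>> apply_moves --motion '[[[0.02, 0.03, 0.4, 0], [0, 0, 0.5, 0], [0, 0, 0.5, 0], [0, 0, 0.5, 0], [0, 0, 0, 0]]]'

```text
t: 13.55
eef_pos: [423.4, -109.4, 62.2]
tool_rot: [0.707, 0.707, -0.001, -0.001]
contact_force: [0.5, 1.0, 0.7]
finger_gap: 68.0
finger_force: 0.0
```

>>> apply_moves --motion '[[[0, 0, 0, 0], [0, 0, 0, 0], [0, 0, 0, 0], [0, 0, 0, 0], [0, 0, 0, 0]]]' --jaw 0

```text
t: 14.05
eef_pos: [423.9, -109.7, 64.8]
tool_rot: [0.707, 0.707, 0.0, 0.001]
contact_force: [-1.9, 0.5, 9.4]
finger_gap: 42.5
finger_force: 61.9
```

>>> apply_moves --motion '[[[0, 0, -0.3, 0], [0, 0, -0.6, 0], [0, 0, -0.8, 0], [0, 0, -0.8, 0], [0, 0, -0.4, 0]]]'

```text
t: 14.55
eef_pos: [424.0, -109.7, 182.6]
tool_rot: [0.707, 0.707, 0.001, 0.001]
contact_force: [0.7, 0.0, -6.6]
finger_gap: 42.6
finger_force: 63.1
```

>>> apply_moves --motion '[[[0, 0, 0, 0], [0, 0, 0, 0], [0, 0, 0, 0], [0, 0, 0, 0]]]'

```text
t: 14.95
eef_pos: [422.9, -109.3, 179.1]
tool_rot: [0.707, 0.707, -0.0, -0.001]
contact_force: [-1.2, -0.6, -5.8]
finger_gap: 42.6
finger_force: 63.1
```

About 6 N, so L3 is complete. It goes to slot 2.

>>> apply_moves --motion '[[[0.21, 0.9, 0, 0], [0.21, 0.9, 0, 0], [0.21, 0.9, 0, 0], [0.21, 0.9, 0, 0], [0.21, 0.9, 0, 0]]]'

```text
t: 15.45
eef_pos: [604.4, -67.0, 178.8]
tool_rot: [0.707, 0.707, -0.001, -0.001]
contact_force: [-0.6, -1.0, -5.9]
finger_gap: 42.8
finger_force: 63.6
```

>>> apply_moves --motion '[[[0.22, 0.88, 0, 0], [0, 0, 0, 0], [0, 0, 0.4, 0], [0, 0, 0.4, 0], [0, 0, 0.2, 0]]]'

```text
t: 15.95
eef_pos: [637.3, -58.6, 137.6]
tool_rot: [0.707, 0.707, -0.001, -0.001]
contact_force: [-0.4, -0.9, -5.6]
finger_gap: 42.4
finger_force: 64.4
```

>>> apply_moves --motion '[[[0, 0, 0, 0], [0, 0, 0, 0], [0, 0, 0, 0]]]'

```text
t: 16.25
eef_pos: [639.0, -58.9, 140.8]
tool_rot: [0.707, 0.707, 0.0, 0.0]
contact_force: [0.4, 0.1, -4.9]
finger_gap: 42.3
finger_force: 64.4
```

>>> apply_moves --motion '[[[0, -0.02, 0.4, 0], [0, 0, 0.5, 0], [0, 0, 0.4, 0], [0, 0, 0.2, 0], [0, 0, 0.06, 0]]]'

```text
t: 16.75
eef_pos: [637.8, -58.8, 77.4]
tool_rot: [0.707, 0.707, -0.0, -0.0]
contact_force: [0.7, -0.7, -6.5]
finger_gap: 42.8
finger_force: 64.5
```

>>> apply_moves --motion '[[[0, 0, 0.04, 0], [0, 0, 0.03, 0], [0, 0, 0, 0]]]'

```text
t: 17.05
eef_pos: [638.4, -58.9, 75.9]
tool_rot: [0.707, 0.707, 0.0, 0.001]
contact_force: [-2.1, -0.2, 0.9]
finger_gap: 42.4
finger_force: 64.8
```

>>> apply_moves --motion '[[[0, 0, 0, 0], [0, 0, 0, 0], [0, 0, 0, 0], [0, 0, -0.3, 0], [0, 0, -0.6, 0]]]' --jaw 0.8

```text
t: 17.55
eef_pos: [636.9, -58.6, 110.5]
tool_rot: [0.707, 0.707, -0.001, -0.001]
contact_force: [0.0, -0.3, 0.6]
finger_gap: 68.1
finger_force: 0.0
```

>>> apply_moves --motion '[[[0, 0, -0.8, 0], [0, 0, -0.5, 0], [-0.94, -0.47, 0, 0], [-0.94, -0.47, 0, 0], [-0.94, -0.47, 0, 0]]]'

```text
t: 18.05
eef_pos: [581.0, -172.6, 164.1]
tool_rot: [0.707, 0.707, 0.0, 0.001]
contact_force: [0.8, -0.9, 1.1]
finger_gap: 68.2
finger_force: 0.0
```

>>> apply_moves --motion '[[[-0.94, -0.47, 0.1, 0], [-0.94, -0.47, 0.2, 0], [-0.94, -0.47, 0.2, 0], [-0.94, -0.47, 0.1, 0], [0, 0, 0, 0]]]'

```text
t: 18.55
eef_pos: [504.2, -326.1, 139.3]
tool_rot: [0.709, 0.706, -0.0, 0.0]
contact_force: [0.7, 1.1, 0.5]
finger_gap: 68.5
finger_force: 0.0
```

```bash
python3 - <<'E'
from h import *
s=sense();im=get_image("wrist");cv2.imwrite("pics/w7.png",im[:,:,::-1])
print(np.round(s["eef_pos"],1),np.round(s["tool_rot"],3),s["contact_force"])
ct=cam("wrist",s)
print(blobs(mask(im,(12,110,80),(32,255,255)),100))
for L in((507,-322),(414.5,-321)): print([proj(ct,(*L,z)).round().tolist() for z in(97,54,12)])
i3=get_image("side");cv2.imwrite("pics/s7.png",i3[:,:,::-1]);print(blobs(mask(i3,(12,110,80),(32,255,255)),100)[2:])
E
```

```text
[ 504.2 -326.1  139.3] [ 0.709  0.706 -0.     0.   ] [0.70701746 1.08590836 0.46529085]
[(array([261.2, 200.5]), [220, 149, 83, 103, 6470]), (array([131.8, 200.7]), [75, 150, 113, 102, 8000])]
[[261.0, 209.0], [260.0, 189.0], [260.0, 175.0]]
[[110.0, 208.0], [136.0, 188.0], [153.0, 175.0]]
[(array([294.9, 144.2]), [288, 131, 15, 26, 297]), (array([318.2, 147.7]), [311, 135, 16, 25, 316]), (array([246.9, 171.3]), [237, 151, 21, 40, 584])]
```

View pics/w7.png

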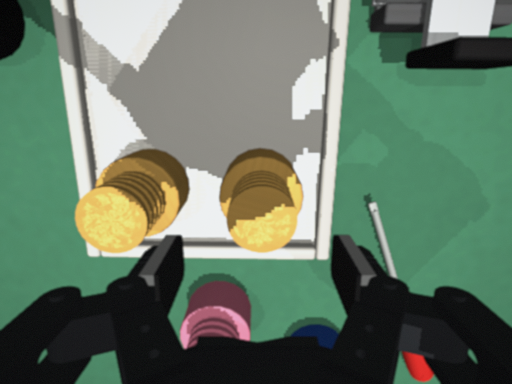

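L2's top is at (262,218) and L4's at (111,217), about 4 mm further in -y than first measured. The pink and blue look-alikes lie outside the foam.

>>> apply_moves --motion '[[[-0.11, 0.03, 0.4, 0], [0, 0, 0.5, 0], [0, 0, 0.5, 0], [0, 0, 0.45, 0], [0, 0, 0, 0]]]'

```text
t: 19.15
eef_pos: [506.8, -324.5, 62.4]
tool_rot: [0.707, 0.708, -0.0, -0.002]
contact_force: [-0.0, -0.2, 0.2]
finger_gap: 68.3
finger_force: 0.0
```

>>> apply_moves --motion '[[[0, 0, 0, 0], [0, 0, 0, 0], [0, 0, 0, 0], [0, 0, 0, 0], [0, 0, 0, 0]]]' --jaw 0

```text
t: 19.65
eef_pos: [507.9, -326.6, 65.8]
tool_rot: [0.707, 0.707, 0.0, 0.001]
contact_force: [0.4, 2.8, 6.9]
finger_gap: 42.9
finger_force: 61.7
```

>>> apply_moves --motion '[[[0, 0, -0.3, 0], [0, 0, -0.6, 0], [0, 0, -0.8, 0], [0, 0, -0.8, 0], [0, 0, -0.4, 0]]]'

```text
t: 20.15
eef_pos: [508.0, -326.9, 184.5]
tool_rot: [0.707, 0.707, 0.0, 0.002]
contact_force: [0.2, -0.9, -3.0]
finger_gap: 42.9
finger_force: 61.6
```

>>> apply_moves --motion '[[[0, 0, 0, 0], [0, 0, 0, 0], [0, 0, 0, 0], [0, 0, 0, 0]]]'

```text
t: 20.55
eef_pos: [506.9, -326.0, 179.7]
tool_rot: [0.707, 0.707, -0.0, -0.001]
contact_force: [0.8, -0.1, -2.2]
finger_gap: 42.9
finger_force: 61.6
```

About 2.6 N, so L2 is coreless. It goes to the tote.

>>> apply_moves --motion '[[[1, -0.1, 0, 0], [1, -0.1, 0, 0], [1, -0.1, 0, 0], [1, -0.1, 0, 0], [1, -0.1, 0, 0]]]'

```text
t: 21.05
eef_pos: [486.8, -124.8, 180.3]
tool_rot: [0.707, 0.707, -0.0, -0.001]
contact_force: [-0.0, 0.1, -1.7]
finger_gap: 42.7
finger_force: 61.6
```

>>> apply_moves --motion '[[[1, -0.1, 0, 0], [1, -0.1, 0, 0], [1, -0.1, 0, 0], [1, -0.1, 0, 0], [1, -0.1, 0, 0]]]'

```text
t: 21.55
eef_pos: [466.9, 75.2, 180.4]
tool_rot: [0.707, 0.707, -0.0, -0.0]
contact_force: [0.7, 0.2, -2.6]
finger_gap: 42.5
finger_force: 61.6
```

>>> apply_moves --motion '[[[1, -0.1, 0, 0], [0.9, -0.07, 0, 0], [0, 0, 0.4, 0], [0, 0, 0.4, 0], [0, 0, 0, 0]]]'

```text
t: 22.05
eef_pos: [459.3, 149.7, 147.0]
tool_rot: [0.707, 0.707, -0.002, -0.001]
contact_force: [-0.9, 0.6, -3.0]
finger_gap: 42.9
finger_force: 61.6
```

```bash
python3 - <<'E'
from h import *
s=sense();im=get_image("wrist");cv2.imwrite("pics/w8.png",im[:,:,::-1])
print(np.round(s["eef_pos"],1),np.round(s["tool_rot"],3),s["contact_force"])
E
```

```text
[459.3 149.7 147. ] [ 0.707  0.707 -0.002 -0.001] [-0.92839578  0.5987814  -2.96489301]
```

View pics/w8.png

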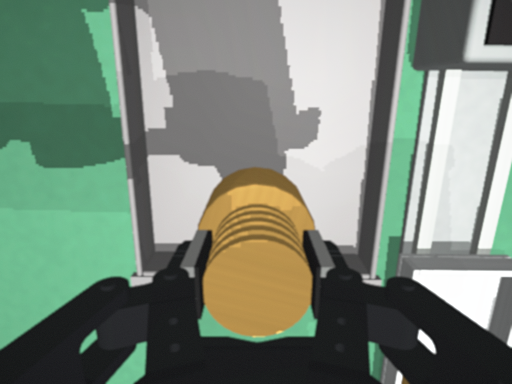

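The held lamp (258,250) is over the tote floor, between the side walls at u≈140 and 375. Lowering it.

>>> apply_moves --motion '[[[0, 0, 0.5, 0], [0, 0, 0.6, 0], [0, 0, 0.6, 0], [0, 0, 0.3, 0], [0, 0, 0.12, 0]]]'

```text
t: 22.6
eef_pos: [460.6, 149.3, 63.5]
tool_rot: [0.707, 0.707, -0.001, -0.0]
contact_force: [0.1, 0.2, -2.6]
finger_gap: 42.6
finger_force: 61.7
```

>>> apply_moves --motion '[[[0, 0, 0.05, 0], [0, 0, 0.05, 0], [0, 0, 0, 0]]]'

```text
t: 22.9
eef_pos: [461.1, 149.7, 60.6]
tool_rot: [0.707, 0.707, 0.0, 0.0]
contact_force: [0.3, 0.9, -2.3]
finger_gap: 42.6
finger_force: 61.7
```

>>> apply_moves --motion '[[[0, 0, 0.04, 0], [0, 0, 0.03, 0], [0, 0, 0, 0]]]'

```text
t: 23.2
eef_pos: [461.0, 149.8, 58.6]
tool_rot: [0.707, 0.707, 0.001, 0.0]
contact_force: [-7.0, 0.3, 28.0]
finger_gap: 42.3
finger_force: 64.4
```

>>> apply_moves --motion '[[[0, 0, 0, 0], [0, 0, 0, 0], [0, 0, 0, 0], [0, 0, -0.3, 0], [0, 0, -0.6, 0]]]' --jaw 0.8

```text
t: 23.7
eef_pos: [459.8, 149.4, 92.5]
tool_rot: [0.707, 0.707, -0.001, -0.001]
contact_force: [0.2, 0.7, 0.2]
finger_gap: 68.0
finger_force: 0.0
```

>>> apply_moves --motion '[[[0, 0, -0.9, 0], [0, 0, -0.6, 0], [-1, -0.1, 0, 0], [-1, -0.1, 0, 0], [-1, -0.1, 0, 0]]]'

```text
t: 24.2
eef_pos: [448.4, 28.6, 153.5]
tool_rot: [0.707, 0.707, 0.0, 0.0]
contact_force: [0.2, 0.3, -0.6]
finger_gap: 68.1
finger_force: 0.0
```

```bash
python3 - <<'E'
from h import *
s=sense();print(tool(s,(415,-326,140)).round(2))
i3=get_image("side");cv2.imwrite("pics/s8.png",i3[:,:,::-1]);print(blobs(mask(i3,(12,110,80),(32,255,255)),100)[2:])
c=cam("side")
for L in((415,-326,54),(461,150,47),(638,-144,65),(638,-59,65)):print(proj(c,L).round())
E
```

```text
[-8.86 -0.84  0.34]
[(array([318.3, 147.6]), [311, 135, 16, 25, 311]), (array([247. , 171.4]), [237, 151, 21, 41, 587]), (array([275.6, 238.6]), [266, 223, 21, 31, 521])]
[318. 148.]
[275. 239.]
[248. 164.]
[241. 179.]
```

All lamps are where expected. Now L4.

>>> apply_moves --motion '[[[-1, -0.09, 0, 0], [-1, -0.09, 0, 0], [-1, -0.09, 0, 0], [-1, -0.09, 0, 0], [-1, -0.09, 0, 0]]]'

```text
t: 24.75
eef_pos: [430.2, -172.0, 153.3]
tool_rot: [0.707, 0.707, 0.0, 0.0]
contact_force: [1.1, 0.1, 0.1]
finger_gap: 68.2
finger_force: 0.0
```

>>> apply_moves --motion '[[[-1, -0.09, 0.1, 0], [-1, -0.1, 0.1, 0], [-1, -0.1, 0.1, 0], [-0.86, -0.1, 0, 0], [0, 0, 0, 0]]]'

```text
t: 25.25
eef_pos: [414.8, -328.8, 141.1]
tool_rot: [0.708, 0.706, -0.0, 0.001]
contact_force: [0.8, 0.5, -0.1]
finger_gap: 68.6
finger_force: 0.0
```

```bash
python3 - <<'E'
from h import *
s=sense();im=get_image("wrist");cv2.imwrite("pics/w9.png",im[:,:,::-1])
print(np.round(s["eef_pos"],1),np.round(s["tool_rot"],3),s["contact_force"])
ct=cam("wrist",s)
print(blobs(mask(im,(12,110,80),(32,255,255)),100))
print([proj(ct,(415,-326,z)).round().tolist() for z in(97,54,12)])
i3=get_image("side");print(blobs(mask(i3,(12,110,80),(32,255,255)),100)[2:])
E
```

```text
[ 414.8 -328.8  141.1] [ 0.708  0.706 -0.     0.001] [ 0.78501294  0.45262022 -0.08512201]
[(array([256.3, 196. ]), [216, 146, 81, 101, 6347])]
[[257.0, 210.0], [257.0, 190.0], [257.0, 176.0]]
[(array([318.2, 147.7]), [311, 135, 16, 25, 309]), (array([247. , 171.3]), [237, 151, 21, 40, 584]), (array([275.7, 238.2]), [265, 222, 22, 32, 527])]
```

>>> apply_moves --motion '[[[-0.03, 0, 0.4, 0], [0, 0, 0.5, 0], [0, 0, 0.5, 0], [0, 0, 0.48, 0], [0, 0, 0, 0]]]'

```text
t: 25.85
eef_pos: [414.2, -323.8, 64.4]
tool_rot: [0.707, 0.707, 0.0, -0.002]
contact_force: [0.2, -0.2, 0.1]
finger_gap: 68.5
finger_force: 0.0
```

>>> apply_moves --motion '[[[0, 0, 0, 0], [0, 0, 0, 0], [0, 0, 0, 0], [0, 0, 0, 0], [0, 0, 0, 0]]]' --jaw 0

```text
t: 26.35
eef_pos: [415.3, -326.0, 67.2]
tool_rot: [0.707, 0.707, 0.0, 0.001]
contact_force: [-1.4, 3.4, 9.6]
finger_gap: 42.2
finger_force: 60.9
```

>>> apply_moves --motion '[[[0, 0, -0.3, 0], [0, 0, -0.6, 0], [0, 0, -0.8, 0], [0, 0, -0.8, 0], [0, 0, -0.4, 0]]]'

```text
t: 26.85
eef_pos: [415.7, -326.5, 185.7]
tool_rot: [0.707, 0.707, 0.0, 0.002]
contact_force: [0.4, -0.2, -3.8]
finger_gap: 42.6
finger_force: 61.6
```

>>> apply_moves --motion '[[[0, 0, 0, 0], [0, 0, 0, 0], [0, 0, 0, 0], [0, 0, 0, 0]]]'

```text
t: 27.25
eef_pos: [414.6, -325.5, 181.1]
tool_rot: [0.707, 0.707, -0.0, -0.001]
contact_force: [-0.2, 0.2, -2.1]
finger_gap: 42.5
finger_force: 61.6
```

Coreless as well, so it goes to the tote at y = 260.

>>> apply_moves --motion '[[[0.98, 0.08, 0, 0], [0.98, 0.08, 0, 0], [0.98, 0.08, 0, 0], [0.98, 0.08, 0, 0], [0.98, 0.08, 0, 0]]]'

```text
t: 27.75
eef_pos: [430.6, -128.4, 181.5]
tool_rot: [0.707, 0.707, -0.0, -0.001]
contact_force: [0.0, -0.7, -2.9]
finger_gap: 42.4
finger_force: 61.6
```

>>> apply_moves --motion '[[[0.98, 0.08, 0, 0], [0.98, 0.08, 0, 0], [0.98, 0.08, 0, 0], [0.98, 0.08, 0, 0], [0.98, 0.08, 0, 0]]]'

```text
t: 28.25
eef_pos: [446.7, 67.7, 181.5]
tool_rot: [0.707, 0.707, -0.0, -0.0]
contact_force: [0.4, 0.1, -2.1]
finger_gap: 42.8
finger_force: 61.6
```

>>> apply_moves --motion '[[[0.98, 0.07, 0, 0], [0.98, 0.07, 0, 0], [0.98, 0.07, 0, 0], [0.98, 0.07, 0, 0], [0.98, 0.07, 0, 0]]]'

```text
t: 28.75
eef_pos: [460.7, 263.7, 181.3]
tool_rot: [0.707, 0.707, -0.001, -0.0]
contact_force: [1.3, -0.6, -3.3]
finger_gap: 42.5
finger_force: 61.6
```

>>> apply_moves --motion '[[[0, 0, 0.4, 0], [0, 0, 0.5, 0], [0, 0, 0.5, 0], [0, 0, 0, 0], [0, 0, 0, 0]]]'

```text
t: 29.25
eef_pos: [460.9, 261.9, 125.9]
tool_rot: [0.707, 0.707, -0.001, -0.0]
contact_force: [0.7, 0.2, -1.8]
finger_gap: 42.7
finger_force: 61.6
```

>>> apply_moves --motion '[[[0, 0, 0.5, 0], [0, 0, 0.5, 0], [0, 0, 0.4, 0], [0, 0, 0.15, 0], [0, 0, 0.05, 0]]]'

```text
t: 29.75
eef_pos: [461.4, 262.1, 62.4]
tool_rot: [0.707, 0.707, 0.0, 0.0]
contact_force: [0.1, 0.5, -2.2]
finger_gap: 42.5
finger_force: 61.8
```

>>> apply_moves --motion '[[[0, 0, 0.03, 0], [0, 0, 0, 0]]]'

```text
t: 29.95
eef_pos: [461.6, 262.2, 61.6]
tool_rot: [0.707, 0.707, 0.001, 0.0]
contact_force: [0.1, -1.0, -3.0]
finger_gap: 42.8
finger_force: 61.8
```

>>> apply_moves --motion '[[[0, 0, 0.03, 0], [0, 0, 0, 0]]]'

```text
t: 30.15
eef_pos: [461.6, 262.3, 60.2]
tool_rot: [0.707, 0.707, 0.001, 0.0]
contact_force: [0.3, -1.0, 3.4]
finger_gap: 42.8
finger_force: 62.6
```

>>> apply_moves --motion '[[[0, 0, 0, 0], [0, 0, 0, 0], [0, 0, 0, 0], [0, 0, -0.3, 0], [0, 0, -0.6, 0]]]' --jaw 0.8

```text
t: 30.65
eef_pos: [460.3, 261.7, 95.5]
tool_rot: [0.707, 0.707, -0.001, -0.001]
contact_force: [0.5, 0.2, 0.5]
finger_gap: 68.0
finger_force: 0.0
```

>>> apply_moves --motion '[[[0, 0, -0.9, 0], [0, 0, -0.9, 0], [0, 0, -0.7, 0], [-1, 0.3, 0, 0.5], [-1, 0.3, 0, 0.75]]]'

```text
t: 31.15
eef_pos: [483.0, 181.2, 197.6]
tool_rot: [0.766, 0.643, 0.001, 0.001]
contact_force: [0.8, -0.8, -0.1]
finger_gap: 68.1
finger_force: 0.0
```

```bash
python3 - <<'E'
from h import *
i3=get_image("side");cv2.imwrite("pics/s9.png",i3[:,:,::-1]);print(blobs(mask(i3,(12,110,80),(32,255,255)),100)[2:])
i=get_image("top");cv2.imwrite("pics/c9.png",np.hstack([cv2.resize(i[110:280,110:400],None,fx=1.6,fy=1.6),cv2.resize(i3[110:310,150:350],(272,272))])[:,:,::-1])
E
```

```text
[(array([244.3, 164.3]), [238, 154, 12, 18, 118]), (array([270.2, 254.6]), [254, 222, 33, 64, 1125])]
```

View pics/c9.png

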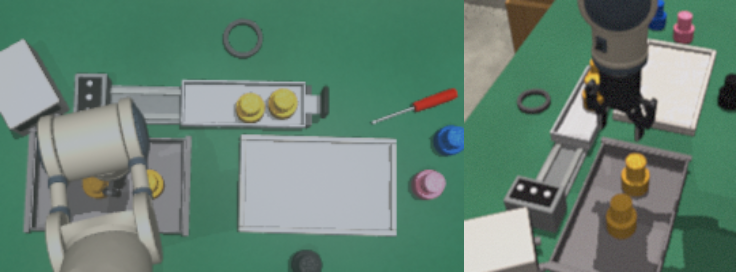

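The foam is empty, two lamps stand in the shuttle at its stop and two in the tote. Turning back to pinch the handle.

>>> apply_moves --motion '[[[0, 0, 0, 1], [0, 0, 0, 1], [0, 0, 0, 1], [0, 0, 0, 1], [0, 0, 0, 1]]]' --jaw 0.6

```text
t: 31.75
eef_pos: [482.1, 181.5, 196.4]
tool_rot: [0.941, 0.339, 0.0, -0.0]
contact_force: [0.1, 0.3, -0.1]
finger_gap: 51.1
finger_force: 0.0
```

>>> apply_moves --motion '[[[0, 0, 0, 1], [0, 0, 0, 1], [0, 0, 0, 1], [0, 0, 0, 1], [0, 0, 0, 1]]]'

```text
t: 32.25
eef_pos: [482.1, 181.6, 196.4]
tool_rot: [1.0, -0.003, 0.0, -0.0]
contact_force: [0.6, -0.5, 0.8]
finger_gap: 51.2
finger_force: 0.0
```

>>> apply_moves --motion '[[[0.35, 0.98, 0, 0], [0.35, 0.98, 0, 0], [0.35, 0.98, 0, 0], [0.35, 0.98, 0, 0], [0.35, 0.98, 0, 0]]]'

```text
t: 32.75
eef_pos: [552.5, -16.1, 196.5]
tool_rot: [1.0, 0.0, 0.0, -0.0]
contact_force: [0.4, 0.1, -0.1]
finger_gap: 51.5
finger_force: 0.0
```

>>> apply_moves --motion '[[[0.35, 0.98, 0, 0], [0.35, 0.98, 0, 0], [0.35, 0.98, 0, 0], [0.35, 0.98, 0, 0], [0.35, 0.98, 0, 0]]]'

```text
t: 33.25
eef_pos: [622.5, -212.1, 196.5]
tool_rot: [1.0, 0.0, 0.0, -0.0]
contact_force: [0.8, -0.3, -0.1]
finger_gap: 51.2
finger_force: 0.0
```

```bash
python3 - <<'E'
from h import *
s=sense();print(s["eef_pos"].round(1) if hasattr(s["eef_pos"],"round") else s["eef_pos"],np.round(s["tool_rot"],3),tool(s,(637,-233.5,135)).round(2))
E
```

```text
[ 622.5 -212.1  196.5] [ 1.  0.  0. -0.] [0.36 0.54 1.54]
```

>>> apply_moves --motion '[[[0.36, 0.5, 0.3, 0], [0, 0.02, 0.6, 0], [0, 0, 0.6, 0], [0, 0, 0, 0], [0, 0, 0, 0]]]'

```text
t: 33.75
eef_pos: [636.7, -231.2, 136.5]
tool_rot: [1.0, 0.0, -0.0, -0.0]
contact_force: [-0.4, -0.8, 0.9]
finger_gap: 51.1
finger_force: 0.0
```

```bash
python3 - <<'E'
from h import *
s=sense();im=get_image("wrist");print(np.round(s["eef_pos"],1),tool(s,(637,-233.5,70)).round(2))
m=mask(im,(0,0,0),(180,255,40));m[230:]=0;print(blobs(m,150))
c=cam("wrist",s);print([proj(c,(637,y,100)).round() for y in(-227.5,-239.5)])
E
```

```text
[ 636.7 -231.2  136.5] [0.01 0.06 1.66]
[(array([60.3, 19.4]), [25, 0, 55, 36, 400]), (array([259.7, 191.8]), [251, 151, 20, 79, 1135])]
[array([253., 217.]), array([273., 217.])]
```

>>> apply_moves --motion '[[[0, 0.04, 0.4, 0], [0, 0, 0.5, 0], [0, 0, 0.5, 0], [0, 0, 0.22, 0], [0, 0, 0, 0]]]'

```text
t: 34.3
eef_pos: [636.6, -232.9, 71.1]
tool_rot: [1.0, -0.0, -0.0, -0.0]
contact_force: [0.6, 0.9, 0.2]
finger_gap: 50.9
finger_force: 0.0
```

>>> apply_moves --motion '[[[0, 0, 0, 0], [0, 0, 0, 0], [0, 0, 0, 0], [0, 0, 0, 0], [0, 0, 0, 0]]]' --jaw 0

```text
t: 34.8
eef_pos: [637.2, -233.0, 72.2]
tool_rot: [1.0, -0.0, 0.001, 0.0]
contact_force: [-1.3, 3.7, 8.1]
finger_gap: 11.0
finger_force: 58.9
```

>>> apply_moves --motion '[[[0, -0.04, 0, 0], [0, -0.08, 0, 0], [0, -0.12, 0, 0], [0, -0.16, 0, 0], [0, -0.2, 0, 0]]]'

```text
t: 35.3
eef_pos: [637.4, -210.0, 72.2]
tool_rot: [1.0, -0.001, 0.001, 0.001]
contact_force: [0.3, -2.9, 6.2]
finger_gap: 11.4
finger_force: 58.7
```

>>> apply_moves --motion '[[[0, -0.22, 0, 0], [0, -0.24, 0, 0], [0, -0.24, 0, 0], [0, -0.24, 0, 0], [0, -0.24, 0, 0]]]'

```text
t: 35.8
eef_pos: [637.9, -162.2, 72.2]
tool_rot: [1.0, -0.0, 0.001, 0.001]
contact_force: [2.7, -3.7, 5.4]
finger_gap: 10.9
finger_force: 58.8
```

>>> apply_moves --motion '[[[0, -0.24, 0, 0], [0, -0.24, 0, 0], [0, -0.24, 0, 0], [0, -0.24, 0, 0], [0, -0.24, 0, 0]]]'

```text
t: 36.3
eef_pos: [638.3, -114.2, 72.2]
tool_rot: [1.0, -0.0, 0.002, 0.001]
contact_force: [6.5, -4.4, 3.2]
finger_gap: 11.1
finger_force: 58.6
```

>>> apply_moves --motion '[[[0, -0.24, 0, 0], [0, -0.22, 0, 0], [0, -0.18, 0, 0], [0, -0.12, 0, 0], [0, -0.08, 0, 0]]]'

```text
t: 36.8
eef_pos: [638.6, -80.4, 72.2]
tool_rot: [1.0, -0.0, 0.002, 0.0]
contact_force: [7.0, -2.4, 2.4]
finger_gap: 10.9
finger_force: 58.6
```

>>> apply_moves --motion '[[[0, -0.06, 0, 0], [0, -0.06, 0, 0], [0, -0.06, 0, 0], [0, -0.06, 0, 0], [0, 0, 0, 0]]]'

```text
t: 37.3
eef_pos: [638.7, -73.0, 72.2]
tool_rot: [1.0, -0.0, 0.002, 0.002]
contact_force: [5.7, -18.0, 2.6]
finger_gap: 11.2
finger_force: 59.3
```

>>> apply_moves --motion '[[[0, -0.05, 0, 0], [0, -0.05, 0, 0], [0, 0, 0, 0]]]'

```text
t: 37.6
eef_pos: [638.7, -72.7, 72.3]
tool_rot: [1.0, -0.0, 0.002, 0.004]
contact_force: [2.7, -51.8, 0.3]
finger_gap: 10.9
finger_force: 59.9
```

>>> apply_moves --motion '[[[0, 0.06, 0, 0], [0, 0.05, 0, 0], [0, 0, 0, 0]]]'

```text
t: 37.9
eef_pos: [638.7, -73.0, 72.3]
tool_rot: [1.0, -0.001, 0.002, 0.001]
contact_force: [6.7, -13.8, 1.7]
finger_gap: 11.3
finger_force: 61.2
```

>>> apply_moves --motion '[[[0, 0, 0, 0], [0, 0, 0, 0], [0, 0, 0, 0], [0, 0, -0.2, 0], [0, 0, -0.5, 0]]]' --jaw 0.6

```text
t: 38.4
eef_pos: [635.6, -70.7, 98.2]
tool_rot: [1.0, -0.0, -0.001, -0.0]
contact_force: [-0.2, -0.7, -0.5]
finger_gap: 50.9
finger_force: 0.0
```

>>> apply_moves --motion '[[[0, 0, -0.8, 0], [-0.3, 0.8, -0.8, 0], [-0.4, 0.9, -0.6, 0], [-0.4, 0.9, 0, 0], [-0.4, 0.9, 0, 0]]]'

```text
t: 38.9
eef_pos: [576.3, -212.3, 188.5]
tool_rot: [1.0, 0.0, 0.001, 0.0]
contact_force: [-0.2, -0.6, 0.0]
finger_gap: 51.4
finger_force: 0.0
```

```bash
python3 - <<'E'
from h import *
i3=get_image("side");i=get_image("top")
cv2.imwrite("pics/c10.png",np.hstack([cv2.resize(i[110:280,110:400],None,fx=1.6,fy=1.6),cv2.resize(i3[110:310,150:350],(272,272))])[:,:,::-1])
E
```

```text
(no output)
```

View pics/c10.png

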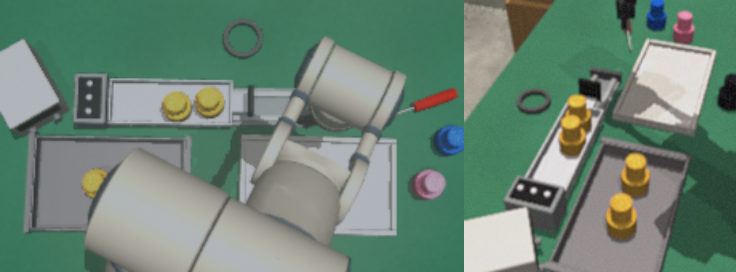

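The shuttle is docked against the test head with both heavy lamps upright. Both light lamps stand in the tote, and the arm is clear.

```bash
python3 -c "from station import *;print(sign_off())"
```

```text
the job is handed in; nothing more can be done
None
```

The job is handed in after about 39 s of robot time: four lamps were present, the two complete ones stand upright in the shuttle, which is pushed home against the test head and released, and the two coreless ones stand upright in the tote.

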